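# Seat the taper plug and rock it free

## Robot

A 6-joint arm with a two-finger parallel gripper is mounted at the origin on a cart in front of the work surface, level with it; the furniture and walls round the work are solid. World frame = base frame: x ahead of the robot, y to its left, z up, the work surface at z = 0. Lengths are in m, angles in rad, forces in N, time in s.
With the tool pointing down it reaches from about 0.25 to 0.725 m from the base axis. Payload 9.7 kg.
Tool frame: the origin (TCP) lies on the centre line of the jaws, within the pads' length; the fingertips stand env.tips_ahead ahead of it and the grasp point (between the pads) is the TCP (env.tips_ahead is the distance from the TCP to the fingertips, in m); z points along the fingers, y is the line along which they close (so a half turn about z gives the same grasp; the last joint's range is limited). The gripper opens to 85 mm and grips with 20 to 120 N. Pads are 22 mm wide; open, the fingers measure 114 mm over their backs; the gripper's body (76 mm by 85 mm) begins 54 mm behind the grasp point. The pads swing forward as they close: fully open they stand 13 mm farther back than shut.
Start: joints at [1.23, 0.087, 0.176, 1.66, 0, 1.571], TCP at [0.184, 0.518, 0.25] pointing down, gripper open.
Joint ranges: [-3.13, 3.13], [-0.85, 1.81], [-1.15, 1.24], [-2.2, 2.28], [-1.44, 1.52], [-3.14, 3.14]. Speed limits (rad/s): [2.22, 2.22, 2.57, 3.14, 3.14, 3.14].

## Interface

Orientations are given as a unit quaternion [x, y, z, w].
In Python, from rig import env gives the robot as it stands. The module is installed in compiled form; this text tells all that it offers.
- The arm moves only by the tool jog_arm, never from a script. Its argument "increments" is one flat list of numbers, 7 for each row, row after row: the turn, a rotation vector about the tool's x, y, z in units of 30 degrees (1.0 is 30 degrees), then the shift along the tool's x, y, z in units of 25 cm (1.0 is 25 cm), then the opening in per cent of the stroke, from 0 (shut) to 100 (fully open). In form: [ax, ay, az, x, y, z, hand, ax, ay, az, x, y, z, hand, ...]. A call has 1 to 10 rows; each row shifts and turns the commanded pose from where the row before left it, along the tool's axes as they then stand; what a row does not reach is not made up. A row lasts 1/10 s, in which the tool goes at most 50 mm and 8.59 degrees, less where a joint would pass 70% of its speed; a pose out of reach is approached as far as the arm can. A call with a number of a shift or a turn outside -1 to 1 is refused whole. A call with a gripper value outside its range is refused whole. The fingers move at their own pace and stop on an object; "newtons" is the grip in N (left out, the last holds). Time passes only in rows, so rows that do not move let the fingers close. It gives the time, the measured TCP pose, the force, the opening and the grip force at its end, in the units of the state.
- env.observe(): the state, without advancing time (a new reading comes with each control period).
- env.capture(name): name is "side" or "top" or "wrist"; returns a dict with "pixels" (480x640x3 uint8, red, green, blue), "depth" (480x640 float32, m along the optical axis (not along the pixel's ray), 0 where there is no reading), "fx", "fy", "cx", "cy" (pixels), "eye" and "orientation" of the camera in the world; the wrist camera has in their place "mount" (4x4, takes a point from camera to tool coordinates, whose origin is the TCP and whose axes are the flange's). Camera axes: x right, y up, looking along -z (the intrinsics and any distortion apply to the point x, -y, -z); pixel columns grow to the right and rows downward; lengths in m; the calibration is good to about 2 mm. A picture is of the moment at which its call begins: read the wrist's pose just before it.
- env.hand_in(): hands the job in; it is judged then, once.
The state is a dict: "clock": time; "joints": joint angles; "joint_velocities": joint speeds; "joint_efforts": joint torques, N m; "position": TCP position; "tool_rot": TCP orientation; "force": force on the tool from outside, world axes, zero at the start; "torque": the same for the moment, N m; "grip_width": finger opening in m; "grasp_force": force on a finger pad.
Only numpy, scipy, OpenCV 4.12 (cv2) and the standard library are available. Lean on these libraries where they do the work, as an engineer would, in place of code of your own. Each camera call takes 0.05 s, during which the arm holds its last target. There are 200 camera calls.

## Task

One of the two white lift-off covers hides the steel taper plug with the red stem: lift the covers until you find it, and set every cover you lift down upright on a clear part of the worktop. Seat the plug gently and fully home in the leaning brass cup; then check that it has not wedged by rocking it, still in the cup, some 8 degrees out of line (easing it up a few millimetres to do so), and let it settle fully home again. Leave the brass weight in its dish, the plug released in the cup, and the tape roll and the ring nut where they are.

Things in the scene. Friction and masses are not known exactly. Their poses are not given: they have to be found in the camera images.
- plug_center (a point): Loose steel taper plug, 82 mm tall, 0.3 kg, upright in dish_a under a cover. Point on its axis 41 mm above the foot; z runs from foot to stem. From the foot up: cone of radius 12 to 24 mm (20 degrees half angle) over 34 mm; flange of radius 26 mm up to 40 mm; red round stem of radius 10 mm from 40 to 82 mm: grip this (its middle is 20 mm above the point).
- plug_gauge (a point): Point on the plug's axis 27.5 mm above its foot (13.5 mm below plug_center), where the cone's radius is 22 mm; it lies at the centre of the cup's mouth when the plug is fully home. Same axes as plug_center.
- seat_cup: Fixed brass cup, outer radius 33 mm, on a post on a grey base (120x90x12 mm). Origin: centre of the mouth, 94 mm above the worktop; z points out along the bore, 30 degrees from vertical, leaning right (-y) within 22 degrees; y level. Bore: radius 22 mm at the mouth, 14.7 mm at 20 mm deep, free below; slippery, the plug slides home by itself. Seated, the stem is 12.5 to 54.5 mm above the mouth.
- cover_a_center (a point): White opaque round cover over dish_a, open below, outer radius 53, inner 50 mm, 128 mm tall with knob, inside 92 mm high, 0.16 kg, loose. Its flat top is 96 mm above its rim; on it a black knob of radius 12 mm, gripped 107 to 128 mm above the rim. Point on its axis 64 mm above the rim (the knob's grip is 43 to 64 mm above it); z up.
- cover_b_center (a point): The second cover, over dish_b, alike in size and look; point and axes as for cover_a_center.
- dish_a: Fixed round steel dish of radius 62 mm: plate 6 mm thick with a low rim (radius 47 mm, up to 10.5 mm above the worktop) that centres the cover, which rests on the plate round it. Origin: centre of its underside. Holds the plug.
- dish_b: the same kind of dish; holds the brass weight.
- weight_center (a point): loose brass weight with a neck and knob, 32 mm wide, 42 mm tall, upright in the other dish under the other cover; this point is on its axis half-way up. Not needed.
- bomb_ring_nut: Loose steel ring nut, 68 mm across, 34 mm tall, lying on the worktop far to the right; bystander. Origin under its centre. The worktop between it and the dishes is clear for 200 mm (up to x 0.58).
- tape_roll: loose roll of yellow tape, 76 mm across, 18 mm tall, lying on the worktop to the left; bystander. Origin under its centre.

How it is judged:
By the outcome, as a careful person would: the job done as asked, in the order asked, and still so for the second after the job is handed in, with the robot touching nothing.
It also fails if it takes over 72 s, if anything falls off the work surface, if the arm or the gripper's body presses on something with over 40 N, if the wrist force passes 120 N, or if a joint passes its speed limit or range.

## Working session

There is one attempt and no reset: what is moved stays moved. The work goes in short steps, Python scripts to look and compute and a tool call to move; the robot and the scene stay as the last step left them, time stands still between calls to the robot, and variables do not carry over. Pictures are saved under pics/ and viewed, at most 10 in all, crops included, and the job is handed in when it is done.

Besides the shell and the picture viewer there is one more tool, called after "Emit:" as a command line: name --argument value ..., lists and objects as JSON in quotes. jog_arm: Moves the arm, as the interface text tells. Its arguments: {"type":"object","properties":{"increments":{"type":"array"},"newtons":{"type":"number"}},"required":["increments"]}

```bash
mkdir -p pics
cat > h.py <<'E'
import numpy as np, cv2
from scipy.spatial.transform import Rotation as R
from rig import env
def cloud(c):
    d=c["depth"]; v,u=np.mgrid[:480,:640]
    P=np.stack([(u-c["cx"])/c["fx"]*d,-(v-c["cy"])/c["fy"]*d,-d],-1)
    if "mount" in c:
        s=c["st"]; M=np.array(c["mount"]); P=P@M[:3,:3].T+M[:3,3]
        return P@R.from_quat(s["tool_rot"]).as_matrix().T+s["position"]
    o=np.array(c["orientation"]); Ro=R.from_quat(o).as_matrix() if o.size==4 else o[:3,:3]
    return P@Ro.T+c["eye"]
def cap(n):
    s=env.observe(); c=env.capture(n); c["st"]=s; return c
def save(c,n): cv2.imwrite(f"pics/{n}.png",cv2.cvtColor(c["pixels"],cv2.COLOR_RGB2BGR))
E
python3 - <<'E'
from h import *
print(env.tips_ahead, env.observe())
ims=[]
for n in("top","side"):
    c=cap(n); save(c,n); np.savez(n+".npz",P=cloud(c),px=c["pixels"],d=c["depth"]); print(n,c["eye"],c["orientation"],c["fx"],[k for k in c]); ims.append(c["pixels"])
E
```

```text
0.019 {'clock': 0.0, 'joints': array([1.23003193e+00, 8.74230167e-02, 1.75153262e-01, 1.65981409e+00,
       1.96051562e-05, 1.57078091e+00]), 'joint_velocities': array([-0.00076088,  0.00046784,  0.0002019 ,  0.00010779, -0.00062144,
       -0.00084681]), 'joint_efforts': array([-1.90510662e-03, -5.20386636e+01,  4.64803720e+01,  1.65054621e-02,
       -9.36851006e-05,  1.57128216e-05]), 'position': array([0.18374016, 0.51818151, 0.24961325]), 'tool_rot': array([ 1.69551401e-01,  9.85521135e-01, -6.32771606e-04, -1.18820188e-04]), 'force': array([-0.69145558,  0.07710937,  0.04816457]), 'torque': array([-0.04418773, -0.04388328, -0.03637661]), 'grasp_force': 0.0, 'grip_width': 0.08526845114039143}
top [0.24625387 0.07334067 1.6435599 ] [ 0.04999234 -0.0579088  -0.6964514   0.71351439] 616.212158905543 ['pixels', 'depth', 'fx', 'fy', 'cx', 'cy', 'eye', 'orientation', 'st']
side [0.02723108 1.24220984 1.25369036] [-0.07884784  0.39235056  0.90135267 -0.16555185] 512.2564074856388 ['pixels', 'depth', 'fx', 'fy', 'cx', 'cy', 'eye', 'orientation', 'st']
```

View pics/top.png

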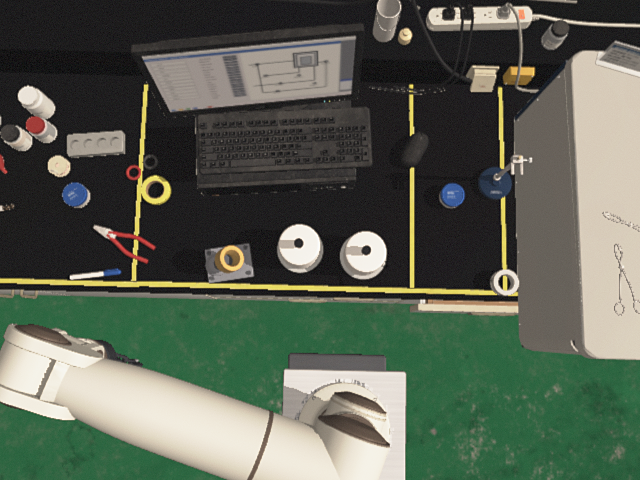

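View pics/side.png

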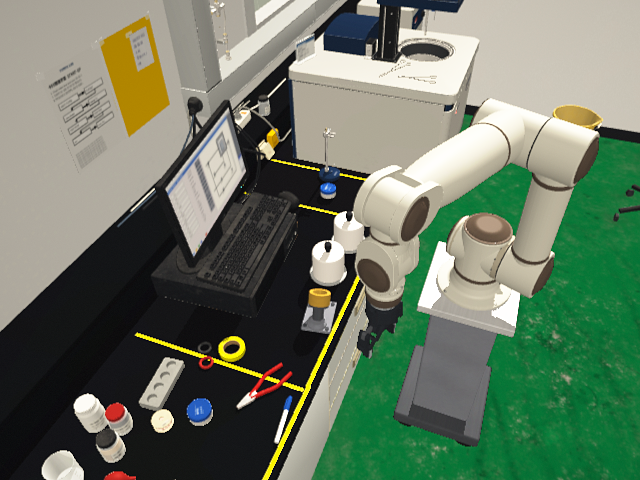

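The top view shows covers at about (299,247) and (363,254), the cup at (231,258) leaning slightly, the tape roll at (156,190) and the ring nut at (505,282). The side view shows the covers at (328,262) and (348,232), and the cup at (319,298).

```bash
cat > m.py <<'E'
from h import *
def circ(Q): # min enclosing circle of xy
    (x,y),r=cv2.minEnclosingCircle(Q[:,:2].astype(np.float32)); return np.round([x,y,r],4)
for n in("top","side"):
    z=np.load(n+".npz");P=z["P"];px=z["px"].astype(int);hsv=cv2.cvtColor(z["px"],cv2.COLOR_RGB2HSV).astype(int)
    v=(z["d"]>0)
    box={"top":[(265,215,335,280),(335,225,395,285)],"side":[(305,235,348,290),(333,205,370,255)]}[n]
    for b in box:
        m=np.zeros(v.shape,bool);m[b[1]:b[3],b[0]:b[2]]=1;m&=v
        Q=P[m&(P[...,2]>.085)&(P[...,2]<.115)&(px.min(-1)>150)]; K=P[m&(P[...,2]>.12)]
        print(n,"top plate",circ(Q),np.median(Q[:,2]),len(Q),"knob",np.round([np.median(K,0),K.max(0)],4),len(K))
    m=np.zeros(v.shape,bool);b={"top":(195,230,270,290),"side":(290,280,345,340)}[n];m[b[1]:b[3],b[0]:b[2]]=1;m&=v
    g=m&(hsv[...,0]>8)&(hsv[...,0]<28)&(hsv[...,1]>100)
    Q=P[g&(P[...,2]>.05)];print(n,"brass",len(Q),Q.min(0),Q.max(0))
    np.save(n+"_brass.npy",Q)
    # rim-plane fit: top points in outer face: RANSAC normal 30deg
    best=None
    az=np.radians(np.arange(-22,23,1))
    G=P[m&(P[...,2]>.008)&(P[...,2]<.018)&~g]; 
    if len(G)>20: print("base",len(G),cv2.minAreaRect((G[:,:2]*1000).astype(np.float32)))
    if n=="top":
        for nm,b in(("nut",(485,262,525,302)),("tape",(138,172,176,206))):
            m=np.zeros(v.shape,bool);m[b[1]:b[3],b[0]:b[2]]=1
            Q=P[m&v&(P[...,2]>.01)&(P[...,2]<.05)];print(nm,circ(Q) if len(Q) else 0,np.median(Q[:,2]))
        print("worktop z",np.median(P[200:260,420:490,2]),"front edge x",P[285,420],P[292,300])
c=np.load("top.npz");s=np.load("side.npz")
a=cv2.resize(c["px"][220:300,190:300],None,fx=5,fy=5,interpolation=2);b=cv2.resize(s["px"][270:350,280:360],None,fx=5,fy=5,interpolation=2)
b=b[:400];cv2.imwrite("pics/crop.png",cv2.cvtColor(np.hstack([a[:,:400],b]),4))
E
python3 m.py
```

```text
top top plate [0.4651 0.1245 0.0528] 0.10251940661215153 1233 knob [[0.4629 0.1267 0.1342]
 [0.4761 0.1373 0.1436]] 77
top top plate [ 0.4505 -0.0433  0.0523] 0.10265298407329682 1209 knob [[ 0.4495 -0.0415  0.1346]
 [ 0.4621 -0.0313  0.1423]] 74
top brass 532 [0.3917223  0.26656096 0.05288588] [0.45813953 0.33885919 0.1184749 ]
base 658 ((432.54473876953125, 305.1924743652344), (158.16323852539062, 196.42430114746094), 1.436153769493103)
nut [ 0.3909 -0.4231  0.0615] 0.032801276151662395
tape [0.6262 0.5243 0.057 ] 0.018168393858520204
worktop z 0.0010395833551807288 front edge x [ 0.37707866 -0.19796087 -0.00339753] [3.50422297e-01 1.22481347e-01 2.79792996e-04]
side top plate [0.4634 0.1287 0.0573] 0.0990823653341335 573 knob [[0.4597 0.1303 0.1298]
 [0.4727 0.1389 0.1357]] 50
side top plate [0.4446 0.0224 0.1121] 0.09883845942788572 513 knob [[0.2266 0.553  0.639 ]
 [0.4579 0.5612 0.6801]] 545
side brass 365 [0.38678132 0.27015534 0.06552774] [0.45304519 0.34144389 0.11346369]
base 387 ((427.5272521972656, 270.1377868652344), (89.37592315673828, 218.45143127441406), 10.504992485046387)
```

View pics/crop.png

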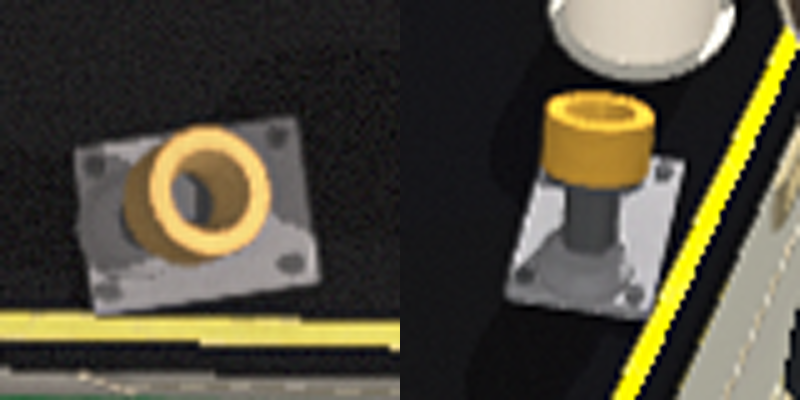

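Emit:
jog_arm --increments '[0,0,0,-0.13,-0.09,0,100,0,0,0,-0.13,-0.09,0,100,0,0,0,-0.13,-0.09,0,100,0,0,0,-0.13,-0.09,0,100,0,0,0,-0.13,-0.09,0,100]' --newtons 40

```text
clock: 0.6
position: [0.2999, 0.3566, 0.25]
tool_rot: [0.169, 0.986, -0.0, -0.0]
force: [0.4, 0.7, 0.1]
grip_width: 0.0851
grasp_force: 0.0
```

```bash
cat >> h.py <<'E'
def go(p,Rt=None,s=None):
    "print shift (units, current tool axes) and turn (units) to reach world point p"
    s=s or env.observe(); T=R.from_quat(s["tool_rot"]); p=np.array(p,float)
    d=T.inv().apply(p-s["position"]); print("shift units",np.round(d/.25,3),"mm",np.round(d*1000,1))
    if Rt is not None: r=(T.inv()*Rt).as_rotvec(); print("turn units",np.round(r/np.radians(30),3),np.round(np.degrees(r),1))
E
python3 - <<'E'
from h import *
c=cap("wrist"); save(c,"w1"); np.savez("w1.npz",P=cloud(c),px=c["pixels"],d=c["depth"]); s=c["st"]; print(s["position"],s["joints"],s["tool_rot"],c["mount"],c["fx"])
go([.4635,.126,.25])
E
```

```text
[0.29991515 0.35661267 0.25001276] [ 8.71578097e-01 -1.12858655e-01 -2.22695972e-02  1.66170808e+00
 -5.95809687e-05  1.21202426e+00] [ 1.69402206e-01  9.85546988e-01 -1.54325894e-04 -5.57068774e-05] [[ 1.05994405e-03  9.64075044e-01  2.65627908e-01  6.82782185e-02]
 [ 9.99999063e-01 -7.91684537e-04 -1.11697506e-03  6.14578768e-04]
 [-8.66554271e-04  2.65628843e-01 -9.64074980e-01 -1.23427484e-01]
 [ 0.00000000e+00  0.00000000e+00  0.00000000e+00  1.00000000e+00]] 389.14095875024015
shift units [-0.913 -0.639  0.004] mm [-228.3 -159.8    1. ]
```

View pics/w1.png

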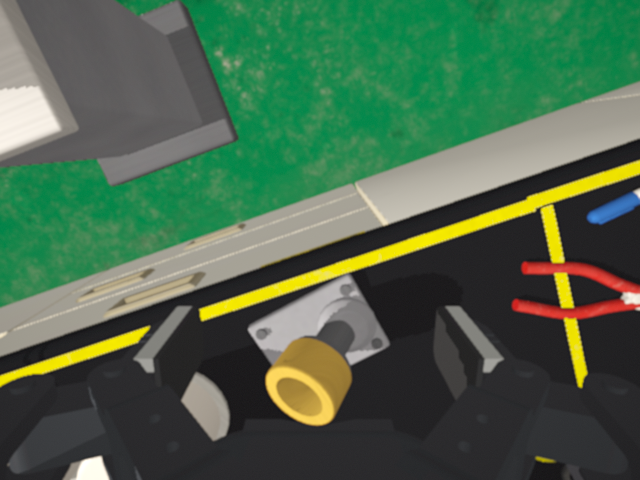

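The wrist view shows the cup mouth at about (303,393) and the base corners at (350,277), (388,347) and (248,325). Next I'll measure the cup pose from the rim face and carry on.

```bash
cat > cup.py <<'E'
from h import *
import sys
def cup(f,box):
    z=np.load(f);P=z["P"];hsv=cv2.cvtColor(z["px"],cv2.COLOR_RGB2HSV).astype(int)
    m=np.zeros(z["d"].shape,bool);m[box[1]:box[3],box[0]:box[2]]=1
    m&=(z["d"]>0)&(hsv[...,0]>8)&(hsv[...,0]<28)&(hsv[...,1]>90)
    Q=P[m];Q=Q[Q[:,2]>.05]; rng=np.random.default_rng(0);best=(0,)
    for _ in range(4000):
        a=Q[rng.choice(len(Q),3,False)];n=np.cross(a[1]-a[0],a[2]-a[0]);l=np.linalg.norm(n)
        if l<1e-5: continue
        n/=l;n*=np.sign(n[2])
        if abs(np.degrees(np.arccos(n[2]))-30)>8: continue
        k=abs((Q-a[0])@n)<.0015
        if k.sum()>best[0]: best=(k.sum(),k)
    I=Q[best[1]];c0=I.mean(0);n=np.linalg.svd(I-c0)[2][2];n*=np.sign(n[2])
    e1=np.cross([0,0,1],n);e1/=np.linalg.norm(e1);e2=np.cross(n,e1)
    uv=np.stack([(I-c0)@e1,(I-c0)@e2],1)
    (u,v),r=cv2.minEnclosingCircle((uv*1000).astype(np.float32))
    c=c0+(u*e1+v*e2)/1000
    print(f,len(Q),best[0],"centre",np.round(c,4),"r",round(r,1),"tilt",np.degrees(np.arccos(n[2])).round(1),"lean az from -y (deg, + toward +x)",np.degrees(np.arctan2(n[0],-n[1])).round(1), "inner r",np.percentile(np.linalg.norm(uv*1000-[u,v],axis=1),[2,98]).round(1))
if __name__=="__main__":
    cup("w1.npz",(255,325,365,440));cup("top.npz",(195,230,270,290));cup("side.npz",(290,280,345,340))
    z=np.load("w1.npz");P=z["P"];px=z["px"].astype(int);sat=px.max(-1)-px.min(-1)
    m=np.zeros(sat.shape,np.uint8);m[270:400,240:395]=1
    m&=((sat<25)&(px.min(-1)>110)&(P[...,2]>0)&(P[...,2]<.03)).astype(np.uint8)
    n,l,st,_=cv2.connectedComponentsWithStats(m);k=1+st[1:,4].argmax();Q=P[l==k]
    print("base",cv2.minAreaRect((Q[:,:2]*1000).astype(np.float32)),np.median(Q[:,2]))
E
python3 cup.py
```

```text
w1.npz 5344 1728 centre [0.4253 0.2959 0.0934] r 33.7 tilt 29.7 lean az from -y (deg, + toward +x) 9.9 inner r [21.4 32.9]
top.npz 540 129 centre [0.4254 0.2969 0.095 ] r 33.2 tilt 27.7 lean az from -y (deg, + toward +x) 6.6 inner r [20.2 33.2]
side.npz 365 67 centre [0.4217 0.2995 0.0947] r 33.1 tilt 31.7 lean az from -y (deg, + toward +x) 12.3 inner r [18.2 33.1]
base ((425.5767822265625, 313.9988708496094), (96.51211547851562, 125.19715118408203), 10.314205169677734) 0.01188797380636561
```

Emit:
jog_arm --increments '[0,0,0,-0.15,-0.105,0,100,0,0,0,-0.15,-0.105,0,100,0,0,0,-0.15,-0.105,0,100,0,0,0,-0.15,-0.105,0,100,0,0,0,-0.15,-0.105,0,100,0,0,0,-0.15,-0.105,0,60,0,0,0,0,0,0,60,0,0,0,0,0,0,60]'

```text
clock: 1.45
position: [0.459, 0.1335, 0.2498]
tool_rot: [0.171, 0.985, -0.0, -0.001]
force: [-0.1, 0.5, -0.2]
grip_width: 0.0514
grasp_force: 0.0
```

Run:
```python
from h import *
c=cap("wrist"); save(c,"w2"); np.savez("w2.npz",P=cloud(c),px=c["pixels"],d=c["depth"]); s=c["st"]; print(s["position"],s["joints"])
P=cloud(c);px=c["pixels"].astype(int)
m=(P[...,2]>.095)&(P[...,2]<.108)&(px.min(-1)>120)&(abs(P[...,0]-.46)<.08)&(abs(P[...,1]-.126)<.08)
print("plate",m.sum(),cv2.minEnclosingCircle((P[m][:,:2]*1000).astype(np.float32)),np.median(P[m][:,2]))
k=(P[...,2]>.118)&(P[...,2]<.14)&(px.max(-1)<110)&(np.hypot(P[...,0]-.464,P[...,1]-.126)<.03)
print("knob",k.sum(),np.median(P[k],0),P[k].min(0),P[k].max(0)) if k.any() else 0
```

```text
[0.45899344 0.13353948 0.24980699] [ 2.83002258e-01 -8.37603796e-02  4.09110540e-03  1.65977002e+00
  2.19027128e-04  6.26471722e-01]
plate 13766 ((463.56622314453125, 126.7064437866211), 52.11152267456055) 0.1014989278418831
knob 1072 [0.46161669 0.12804172 0.13344888] [0.45179402 0.11618884 0.11838161] [0.47474417 0.13890003 0.13588187]
```

View pics/w2.png

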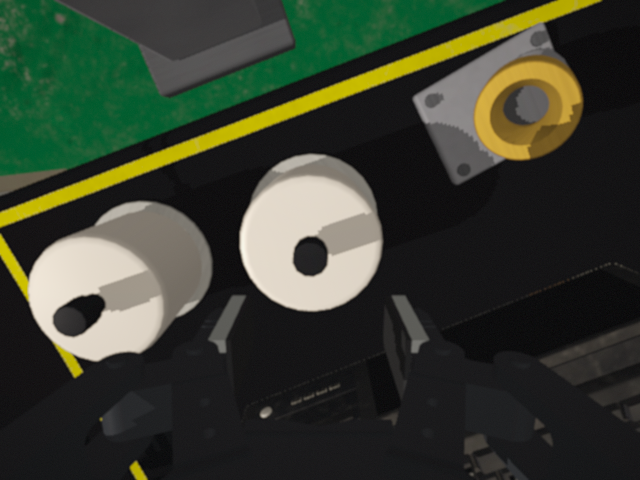

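Wrist: cover A knob at (310,257), cover B knob at (72,318) and the cup mouth at (528,108). Heights agree with the given sizes.

Emit:
jog_arm --increments '[0,0,0,-0.026,-0.018,0,60,0,0,0,0,0,0.1,60,0,0,0,0,0,0.12,60,0,0,0,0,0,0.12,60,0,0,0,0,0,0.1,60,0,0,0,0,0,0.05,60,0,0,0,0,0,0,60,0,0,0,0,0,0,0,0,0,0,0,0,0,0,0,0,0,0,0,0,0]' --newtons 40

```text
clock: 2.5
position: [0.4641, 0.1281, 0.1292]
tool_rot: [0.17, 0.986, 0.0, 0.001]
force: [-0.6, -1.0, 4.0]
grip_width: 0.0226
grasp_force: 39.2
```

Emit:
jog_arm --increments '[0,0,0,0,0,0,0,0,0,0,0,0,0,0]'

```text
clock: 2.7
position: [0.464, 0.1279, 0.1291]
tool_rot: [0.17, 0.985, 0.0, 0.001]
force: [-0.6, -0.9, 6.6]
grip_width: 0.0228
grasp_force: 39.4
```

Emit:
jog_arm --increments '[0,0,0,0,0,-0.02,0,0,0,0,0,0,-0.06,0,0,0,0,0,0,-0.1,0,0,0,0,0,0,-0.12,0,0,0,0,0,0,-0.12,0,0,0,0,0,0,-0.12,0,0,0,0,0,0,-0.1,0,0,0,0,0,0,-0.06,0,0,0,0,0,0,0,0]'

```text
clock: 3.6
position: [0.4639, 0.1281, 0.3058]
tool_rot: [0.17, 0.986, 0.001, 0.002]
force: [1.0, 0.9, -1.9]
grip_width: 0.0226
grasp_force: 39.5
```

Run:
```python
from h import *
c=cap("side");t=cap("top"); cv2.imwrite("pics/l1.png",cv2.cvtColor(np.hstack([cv2.resize(c["pixels"][180:320,260:400],(400,400)),cv2.resize(t["pixels"][200:300,260:360],(400,400))]),4))
print(c["st"]["position"],c["st"]["force"]); go([.47,-.19,.30])
```

```text
[0.46390729 0.12811551 0.30575687] [ 0.95772362  0.9311118  -1.85337263]
shift units [-0.45  -1.19   0.011] mm [-112.4 -297.5    2.8]
```

View pics/l1.png

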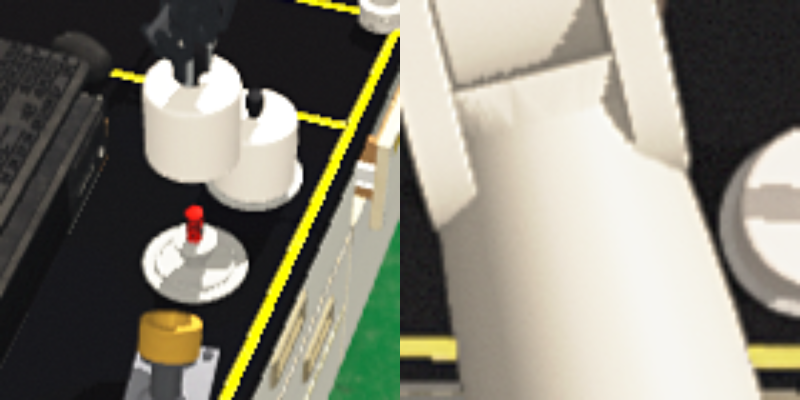

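The crop shows the plug with the red stem (left half, (195,222)) under cover A, and the cover still held upright.

Emit:
jog_arm --increments '[0,0,0,-0.025,-0.07,0,0,0,0,0,-0.05,-0.132,0,0,0,0,0,-0.05,-0.132,0,0,0,0,0,-0.05,-0.132,0,0,0,0,0,-0.05,-0.132,0,0,0,0,0,-0.05,-0.132,0,0,0,0,0,-0.05,-0.132,0,0,0,0,0,-0.05,-0.132,0,0,0,0,0,-0.05,-0.132,0,0,0,0,0,-0.025,-0.064,0,0]'

```text
clock: 4.7
position: [0.4694, -0.1923, 0.3012]
tool_rot: [0.17, 0.985, 0.0, -0.001]
force: [0.4, 0.1, -1.2]
grip_width: 0.0225
grasp_force: 39.6
```

Emit:
jog_arm --increments '[0,0,0,0,0,0,0,0,0,0,0,0,0.06,0,0,0,0,0,0,0.12,0,0,0,0,0,0,0.12,0,0,0,0,0,0,0.12,0,0,0,0,0,0,0.12,0,0,0,0,0,0,0.1,0,0,0,0,0,0,0.05,0,0,0,0,0,0,0,0]'

```text
clock: 5.6
position: [0.469, -0.189, 0.1284]
tool_rot: [0.169, 0.986, 0.0, -0.002]
force: [0.6, 0.2, -0.6]
grip_width: 0.0225
grasp_force: 39.5
```

Emit:
jog_arm --increments '[0,0,0,0,0,0.01,0,0,0,0,0,0,0.008,0,0,0,0,0,0,0.004,0,0,0,0,0,0,0,0]'

```text
clock: 6.0
position: [0.4702, -0.1901, 0.1253]
tool_rot: [0.17, 0.986, -0.0, 0.0]
force: [0.5, 0.3, -0.6]
grip_width: 0.0227
grasp_force: 39.6
```

Emit:
jog_arm --increments '[0,0,0,0,0,0.004,0,0,0,0,0,0,0,0]'

```text
clock: 6.2
position: [0.47, -0.1901, 0.1239]
tool_rot: [0.17, 0.986, -0.0, 0.0]
force: [0.1, -0.3, -1.3]
grip_width: 0.0227
grasp_force: 39.6
```

Emit:
jog_arm --increments '[0,0,0,0,0,0.004,0,0,0,0,0,0,0,0]'

```text
clock: 6.4
position: [0.4702, -0.1903, 0.1233]
tool_rot: [0.17, 0.986, -0.0, 0.0]
force: [-1.5, -1.3, 3.3]
grip_width: 0.023
grasp_force: 39.9
```

Emit:
jog_arm --increments '[0,0,0,0,0,0,60,0,0,0,0,0,0,60,0,0,0,0,0,0,60,0,0,0,0,0,-0.03,60,0,0,0,0,0,-0.06,60,0,0,0,0,0,-0.11,60,0,0,0,0,0,-0.12,60,0,0,0,0,0,-0.12,60,0,0,0,0,0,-0.06,60]'

```text
clock: 7.3
position: [0.4705, -0.1902, 0.252]
tool_rot: [0.17, 0.986, -0.0, 0.002]
force: [0.0, -0.0, -0.6]
grip_width: 0.0512
grasp_force: 0.0
```

Emit:
jog_arm --increments '[0,0,0,0.025,0.064,0,60,0,0,0,0.05,0.132,0,60,0,0,0,0.05,0.132,0,60,0,0,0,0.05,0.132,0,60,0,0,0,0.05,0.132,0,60,0,0,0,0.05,0.132,0,60,0,0,0,0.05,0.132,0,60,0,0,0,0.05,0.132,0,60,0,0,0,0.05,0.132,0,60,0,0,0,0.025,0.07,0,60]'

```text
clock: 8.3
position: [0.4632, 0.1303, 0.2492]
tool_rot: [0.169, 0.986, 0.0, 0.001]
force: [0.0, 0.5, -0.4]
grip_width: 0.0515
grasp_force: 0.0
```

Run:
```python
from h import *
c=cap("wrist"); save(c,"w3"); P=cloud(c);px=c["pixels"];hsv=cv2.cvtColor(px,cv2.COLOR_RGB2HSV).astype(int)
m=((hsv[...,0]<8)|(hsv[...,0]>172))&(hsv[...,1]>130)&(hsv[...,2]>60)&(np.hypot(P[...,0]-.464,P[...,1]-.127)<.06)
Q=P[m];T=Q[Q[:,2]>.083];print(m.sum(),Q.min(0),Q.max(0),"top",len(T),cv2.minEnclosingCircle((T[:,:2]*1000).astype(np.float32)),np.median(T,0))
f=(P[...,2]>.04)&(P[...,2]<.05)&(np.hypot(P[...,0]-.464,P[...,1]-.127)<.04)&~m
print("flange",f.sum(),cv2.minEnclosingCircle((P[f][:,:2]*1000).astype(np.float32)))
print(c["st"]["position"]); go([.4635,.127,.074])
t=cap("top");P=cloud(t);m=(np.hypot(P[...,0]-.47,P[...,1]+.19)<.075)&(P[...,2]>.08)&(P[...,2]<.11)
print("cover",cv2.minEnclosingCircle((P[m][:,:2]*1000).astype(np.float32)),np.median(P[m][:,2]))
```

```text
587 [0.45355017 0.11843559 0.05642036] [0.47268998 0.13742844 0.08976006] top 508 ((463.0452880859375, 127.91520690917969), 9.79074478149414) [0.46265605 0.1281435  0.08753176]
flange 2025 ((463.72576904296875, 128.02613830566406), 25.916887283325195)
[0.46315754 0.13026006 0.2492221 ]
shift units [-0.007 -0.018  0.7  ] mm [ -1.6  -4.5 175. ]
cover ((469.7095031738281, -191.46981811523438), 53.45693588256836) 0.09616462833638129
```

Emit:
jog_arm --increments '[0,0,0,-0.004,-0.008,0.06,60,0,0,0,0,0,0.12,60,0,0,0,0,0,0.14,60,0,0,0,0,0,0.14,60,0,0,0,0,0,0.12,60,0,0,0,0,0,0.08,60,0,0,0,0,0,0.04,60,0,0,0,0,0,0,60,0,0,0,0,0,0,60]'

```text
clock: 9.3
position: [0.4643, 0.1256, 0.0742]
tool_rot: [0.17, 0.985, 0.0, 0.001]
force: [-1.1, 0.7, 1.3]
grip_width: 0.0509
grasp_force: 0.0
```

Run:
```python
from h import *
go([.4634,.128,.071])
```

```text
shift units [0.007 0.008 0.013] mm [1.7 2.  3.2]
```

Emit:
jog_arm --increments '[0,0,0,0.007,0.008,0.01,60,0,0,0,0,0,0,60,0,0,0,0,0,0,0,0,0,0,0,0,0,0,0,0,0,0,0,0,0,0,0,0,0,0,0,0,0,0,0,0,0,0,0]' --newtons 60

```text
clock: 10.0
position: [0.4629, 0.1282, 0.0706]
tool_rot: [0.17, 0.986, 0.0, 0.0]
force: [-0.7, -0.6, 4.9]
grip_width: 0.0185
grasp_force: 58.4
```

Emit:
jog_arm --increments '[0,0,0,0,0,-0.02,0,0,0,0,0,0,-0.05,0,0,0,0,0,0,-0.1,0,0,0,0,0,0,-0.12,0,0,0,0,0,0,-0.12,0,0,0,0,0,0,-0.12,0,0,0,0,0,0,-0.08,0,0,0,0,0,0,-0.04,0,0,0,0,0,0,0,0]'

```text
clock: 10.9
position: [0.4631, 0.1283, 0.2341]
tool_rot: [0.17, 0.986, 0.0, 0.001]
force: [-0.5, -0.7, -3.3]
grip_width: 0.0187
grasp_force: 58.7
```

```bash
cat > plan.py <<'E'
from h import *
CUP=np.array([.4253,.2962,.094]); az=np.radians(10)
N=np.array([.5*np.sin(az),-.5*np.cos(az),np.cos(np.pi/6)])   # bore axis out
T0=R.from_quat([0.17,.98545,0,0])
zt=-N; ycand=T0.apply([0,1,0]); 
# tilt down-tool by minimal rotation, then yaw to put tool y in the lean plane
Rm,_=R.align_vectors([zt,np.cross(zt,[np.cos(az),np.sin(az),0]),],[[0,0,1],[0,1,0]],weights=[1e6,1])
if Rm.apply([0,1,0])@ycand<0: Rm=Rm*R.from_euler('z',np.pi)
E
python3 - <<'E'
from plan import *
s=env.observe();print(s["position"],s["joints"],s["grip_width"],s["grasp_force"],s["force"]);print("grip z")
print(Rm.as_matrix().round(3),N)
for h in(.12,.06,.03,0): go(CUP+N*(.0375+h),Rm)
t=cap("side"); cv2.imwrite("pics/g1.png",cv2.cvtColor(cv2.resize(t["pixels"][190:310,270:390],(480,480)),4))
E
```

```text
[0.46310041 0.12831585 0.23406364] [ 2.70288191e-01 -8.59859746e-02 -2.85632891e-02  1.62638200e+00
  1.93696491e-05  6.11135777e-01] 0.018659659601151863 58.71783971786499 [-0.50851331 -0.69381543 -3.33659986]
grip z
[[-0.985 -0.15  -0.087]
 [-0.174  0.853  0.492]
 [ 0.     0.5   -0.866]] [ 0.08682409 -0.49240388  0.8660254 ]
shift units [0.212 0.308 0.015] mm [52.9 77.1  3.7]
turn units [-0.976  0.261 -0.961] [-29.3   7.8 -28.8]
shift units [0.271 0.412 0.223] mm [ 67.8 103.1  55.6]
turn units [-0.976  0.261 -0.961] [-29.3   7.8 -28.8]
shift units [0.301 0.465 0.326] mm [ 75.2 116.1  81.6]
turn units [-0.976  0.261 -0.961] [-29.3   7.8 -28.8]
shift units [0.331 0.517 0.43 ] mm [ 82.7 129.2 107.6]
turn units [-0.976  0.261 -0.961] [-29.3   7.8 -28.8]
```

View pics/g1.png

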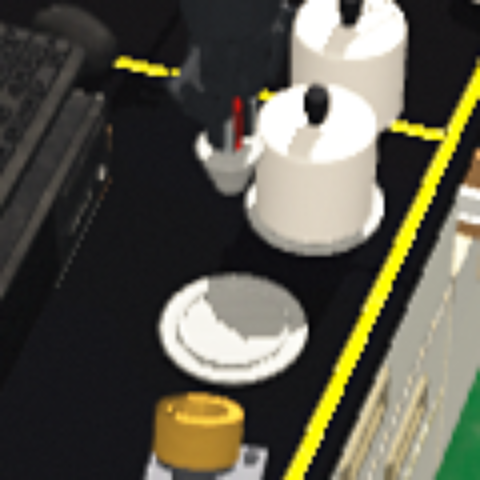

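The picture shows the plug hanging in the gripper at (230,165) over the empty dish. Next I turn it to the bore's axis.

Emit:
jog_arm --increments '[-0.0976,0.0261,-0.0961,0,0,0,0,-0.0976,0.0261,-0.0961,0,0,0,0,-0.0976,0.0261,-0.0961,0,0,0,0,-0.0976,0.0261,-0.0961,0,0,0,0,-0.0976,0.0261,-0.0961,0,0,0,0,-0.0976,0.0261,-0.0961,0,0,0,0,-0.0976,0.0261,-0.0961,0,0,0,0,-0.0976,0.0261,-0.0961,0,0,0,0,-0.0976,0.0261,-0.0961,0,0,0,0,-0.0976,0.0261,-0.0961,0,0,0,0]'

```text
clock: 11.95
position: [0.4622, 0.128, 0.2313]
tool_rot: [-0.085, 0.962, 0.258, -0.024]
force: [0.1, -0.9, -3.5]
grip_width: 0.0185
grasp_force: 59.1
```

Emit:
jog_arm --increments '[0,0,0,0,0,0,0,0,0,0,0,0,0,0,0,0,0,0,0,0,0]'

```text
clock: 12.25
position: [0.4625, 0.1283, 0.2325]
tool_rot: [-0.084, 0.963, 0.257, -0.024]
force: [-0.5, 0.0, -2.3]
grip_width: 0.0186
grasp_force: 59.0
```

Run:
```python
from plan import *
s=env.observe();print(s["position"],s["joints"],s["grip_width"],s["grasp_force"])
for h in(.1,.05,0): go(CUP+N*(.0375+h),Rm)
```

```text
[0.46254045 0.12829806 0.23248494] [-0.00459108 -0.04340653 -0.06119316  1.65737521  0.51243594 -0.20524943] 0.0185906029141207 59.01013433933258
shift units [0.03  0.319 0.273] mm [ 7.5 79.7 68.2]
turn units [-0.003 -0.004 -0.003] [-0.1 -0.1 -0.1]
shift units [0.03  0.319 0.473] mm [  7.4  79.7 118.2]
turn units [-0.003 -0.004 -0.003] [-0.1 -0.1 -0.1]
shift units [0.029 0.319 0.673] mm [  7.3  79.8 168.2]
turn units [-0.003 -0.004 -0.003] [-0.1 -0.1 -0.1]
```

Emit:
jog_arm --increments '[0,0,0,0.006,0.05,0,0,0,0,0,0.008,0.09,0,0,0,0,0,0.008,0.09,0,0,0,0,0,0.008,0.09,0.05,0,0,0,0,0,0,0.1,0,0,0,0,0,0,0.1,0,0,0,0,0,0,0.1,0,0,0,0,0,0,0.08,0,0,0,0,0,0,0.04,0,0,0,0,0,0,0,0]'

```text
clock: 13.25
position: [0.432, 0.2537, 0.1706]
tool_rot: [-0.085, 0.962, 0.257, -0.024]
force: [-0.9, -1.0, -3.1]
grip_width: 0.0185
grasp_force: 59.3
```

Emit:
jog_arm --increments '[0,0,0,0,0,0,0,0,0,0,0,0,0,0,0,0,0,0,0,0,0]'

```text
clock: 13.55
position: [0.4335, 0.2528, 0.1719]
tool_rot: [-0.084, 0.962, 0.258, -0.023]
force: [-0.3, 0.4, -2.7]
grip_width: 0.0184
grasp_force: 59.3
```

Run:
```python
from plan import *
import cup
c=cap("wrist"); save(c,"w4"); np.savez("w4.npz",P=cloud(c),px=c["pixels"],d=c["depth"])
s=c["st"];print(s["position"],s["joints"])
go(CUP+N*.0375,Rm)
hsv=cv2.cvtColor(c["pixels"],cv2.COLOR_RGB2HSV).astype(int);z=cloud(c)
m=(hsv[...,0]>8)&(hsv[...,0]<28)&(hsv[...,1]>90)&(np.linalg.norm(z-CUP,axis=-1)<.06)
v,u=np.where(m);print(u.min(),u.max(),v.min(),v.max())
cup.cup("w4.npz",(u.min(),v.min(),u.max(),v.max()))
```

```text
[0.43345606 0.25275166 0.17191896] [ 0.26075999 -0.12808539 -0.25569497  1.393959    0.52123793  0.0998828 ]
shift units [ 0.002 -0.002  0.208] mm [ 0.4 -0.5 51.9]
turn units [-0.001 -0.001 -0.002] [-0. -0. -0.]
257 370 196 282
w4.npz 4797 3189 centre [0.4253 0.295  0.0939] r 32.7 tilt 30.1 lean az from -y (deg, + toward +x) 9.7 inner r [21.5 32.3]
```

View pics/w4.png

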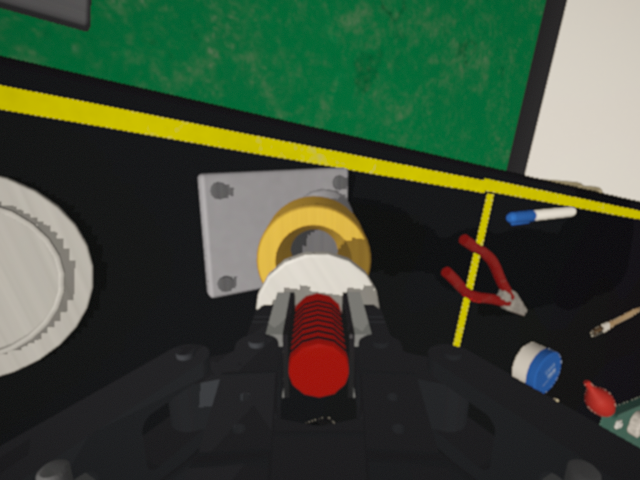

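Wrist view: the flange spans about columns 257–380 and the cup spans 257–370. They nearly line up, so I'll compare the two in the tool frame before lowering.

Run:
```python
from plan import *
s=env.observe();T=R.from_quat(s["tool_rot"]);z=np.load("w4.npz")
P=T.inv().apply((z["P"]-s["position"]).reshape(-1,3)).reshape(480,640,3)*1000
px=z["px"];hsv=cv2.cvtColor(px,cv2.COLOR_RGB2HSV).astype(int)
f=(hsv[...,1]<60)&(px.min(-1)>90)&(np.hypot(P[...,0],P[...,1])<40)&(P[...,2]>15)&(P[...,2]<60)&(z["d"]>0)
Q=P[f];print("flange z hist",np.percentile(Q[:,2],[5,25,50,75,95]).round(1))
F=Q[abs(Q[:,2]-np.median(Q[:,2]))<4];print("flange y ext",np.percentile(F[:,1],[.5,99.5]).round(1),"x max",np.percentile(F[:,0],99.5).round(1))
r=(hsv[...,1]>150)&((hsv[...,0]<8)|(hsv[...,0]>172))&(np.hypot(P[...,0],P[...,1])<25)&(P[...,2]<20)&(z["d"]>0)
Q=P[r];t=Q[Q[:,2]<np.percentile(Q[:,2],5)+3];print("stem top",cv2.minEnclosingCircle(t[:,:2].astype(np.float32)),np.median(t[:,2]))
b=(hsv[...,0]>8)&(hsv[...,0]<28)&(hsv[...,1]>90)&(np.linalg.norm(z["P"]-CUP,axis=-1)<.06)&(z["d"]>0)
Q=P[b];k=abs(Q[:,2]-89.5)<3;K=Q[k];print("rim",k.sum(),np.median(K[:,2]),np.percentile(K[:,1],[.3,99.7]),"xmax",np.percentile(K[:,0],99.7))
# circle fit on outer rim points
from scipy.optimize import least_squares
rr=np.hypot(K[:,0],K[:,1]);a=np.degrees(np.arctan2(K[:,1],K[:,0]));E=[]
for q in range(-80,81,8):
    w=abs(a-q)<4
    if w.sum()>10:E.append(K[w][rr[w].argsort()[-3]])
E=np.array(E);s2=least_squares(lambda p:np.hypot(E[:,0]-p[0],E[:,1]-p[1])-33,[0,0],loss="soft_l1");print("rim centre tool xy",s2.x,abs(s2.fun).mean())
```

```text
flange z hist [24.2 24.8 25.3 25.7 26.6]
flange y ext [-23.5  24.8] x max 23.7
stem top ((-1.4951927661895752, 1.2244540452957153), 10.450194358825684) -16.666787064822152
rim 3546 89.01471432716522 [-33.89251943  30.84733486] xmax 32.74693933304944
rim centre tool xy [-0.10766743 -1.56513382] 0.12857565131827253
```

Emit:
jog_arm --increments '[0,0,0,0,-0.006,0.02,0,0,0,0,0,0,0.04,0,0,0,0,0,0,0.04,0,0,0,0,0,0,0.04,0,0,0,0,0,0,0.02,0,0,0,0,0,0,0.016,0,0,0,0,0,0,0,0]'

```text
clock: 14.3
position: [0.429, 0.2735, 0.1316]
tool_rot: [-0.084, 0.962, 0.258, -0.024]
force: [-0.9, -1.1, -3.2]
grip_width: 0.0188
grasp_force: 59.3
```

Emit:
jog_arm --increments '[0,0,0,0,0,0.008,0,0,0,0,0,0,0,0]'

```text
clock: 14.5
position: [0.4292, 0.2743, 0.1305]
tool_rot: [-0.084, 0.962, 0.258, -0.023]
force: [0.5, 0.4, -3.6]
grip_width: 0.0188
grasp_force: 59.3
```

```bash
cat > st.py <<'E'
from plan import *
s=env.observe();T=R.from_quat(s["tool_rot"])
print("tool-force",T.inv().apply(s["force"]).round(1),s["clock"],s["grip_width"],s["grasp_force"]);go(CUP+N*.0375,Rm,s)
E
python3 st.py
```

```text
tool-force [-0.6 -1.5  3.3] 14.5 0.01879842604333725 59.322397112846375
shift units [0.    0.004 0.021] mm [0.  1.  5.2]
turn units [-0.001 -0.003 -0.001] [-0.  -0.1 -0. ]
```

Emit:
jog_arm --increments '[0,0,0,0,0,0.008,0,0,0,0,0,0,0,0]'

```text
clock: 14.7
position: [0.4287, 0.2751, 0.1285]
tool_rot: [-0.084, 0.962, 0.257, -0.024]
force: [-1.1, -3.1, -3.7]
grip_width: 0.0185
grasp_force: 59.4
```

Emit:
jog_arm --increments '[0,0,0,0,0,0.004,0,0,0,0,0,0,0,0]'

```text
clock: 14.9
position: [0.4284, 0.2754, 0.1276]
tool_rot: [-0.084, 0.962, 0.257, -0.024]
force: [-4.6, -4.7, -2.5]
grip_width: 0.0186
grasp_force: 59.6
```

Emit:
jog_arm --increments '[0,0,0,0,0,0.004,0,0,0,0,0,0,0,0]'

```text
clock: 15.1
position: [0.4281, 0.2757, 0.1267]
tool_rot: [-0.084, 0.962, 0.257, -0.024]
force: [-5.6, -6.7, -1.3]
grip_width: 0.0187
grasp_force: 59.9
```

```bash
python3 st.py
```

```text
tool-force [ 6.7 -5.5 -1.6] 15.1 0.018735881745242988 59.88829493522644
shift units [-0.003  0.006  0.005] mm [-0.8  1.6  1.1]
turn units [-0.003 -0.006 -0.004] [-0.1 -0.2 -0.1]
```

Emit:
jog_arm --increments '[0,0,0,0.004,-0.003,0,0,0,0,0,0,0,0,0]'

```text
clock: 15.3
position: [0.4279, 0.2755, 0.1266]
tool_rot: [-0.084, 0.962, 0.258, -0.023]
force: [-1.6, -1.1, -3.4]
grip_width: 0.0187
grasp_force: 59.6
```

Emit:
jog_arm --increments '[0,0,0,0,0,0.004,0,0,0,0,0,0,0,0]'

```text
clock: 15.5
position: [0.4278, 0.2757, 0.1262]
tool_rot: [-0.084, 0.962, 0.257, -0.023]
force: [-4.3, -7.1, 1.9]
grip_width: 0.0185
grasp_force: 60.5
```

```bash
python3 st.py
```

```text
tool-force [ 5.4 -4.5 -4.8] 15.5 0.018527376499193313 60.49186170101166
shift units [-0.004  0.007  0.003] mm [-1.1  1.7  0.7]
turn units [-0.001 -0.003 -0.002] [-0.  -0.1 -0.1]
```

Emit:
jog_arm --increments '[0,0,0,0.004,-0.003,0,0,0,0,0,0,0,0,0,0,0,0,0,0,0,30,0,0,0,0,0,0,40,0,0,0,0,0,0,40,0,0,0,0,0,0,40]'

```text
clock: 16.1
position: [0.4269, 0.2752, 0.1253]
tool_rot: [-0.084, 0.962, 0.258, -0.024]
force: [-0.7, -0.6, 0.1]
grip_width: 0.0343
grasp_force: 0.0
```

```bash
cat > plug.py <<'E'
from plan import *
c=cap("wrist");s=c["st"];W=cloud(c);T=R.from_quat(s["tool_rot"]);d=c["depth"]
px=c["pixels"];hsv=cv2.cvtColor(px,cv2.COLOR_RGB2HSV).astype(int)
B=np.stack([Rm.apply([1,0,0]),Rm.apply([0,1,0]),N]);C=(W-CUP)@B.T*1000  # cup frame, z out
rad=np.hypot(C[...,0],C[...,1])
fl=C[(hsv[...,1]<60)&(px.min(-1)>90)&(rad<32)&(C[...,2]>5)&(C[...,2]<40)&(d>0)]
rim=C[(hsv[...,0]>8)&(hsv[...,0]<28)&(hsv[...,1]>90)&(rad<36)&(abs(C[...,2])<4)&(d>0)]
red=C[((hsv[...,0]<8)|(hsv[...,0]>172))&(hsv[...,1]>150)&(rad<40)&(d>0)]
print("flange top above mouth",np.percentile(fl[:,2],[10,50,90]).round(1),len(fl),"rim z",np.median(rim[:,2]) if len(rim) else None,len(rim))
A=np.c_[fl[:,:2],np.ones(len(fl))];k=np.linalg.lstsq(A,fl[:,2],rcond=None)[0];print("flange tilt x,y deg",np.degrees(k[:2]).round(1),"z0",k[2].round(1))
t=red[red[:,2]>np.percentile(red[:,2],90)-3];print("stem top",cv2.minEnclosingCircle(t[:,:2].astype(np.float32)),np.median(t[:,2]))
print(s["position"],s["force"],s["clock"])
E
python3 plug.py; python3 st.py
```

```text
flange top above mouth [12.1 12.9 14.3] 6292 rim z 0.42291959620394937 3984
flange tilt x,y deg [3.1 0.2] z0 14.0
stem top ((-4.09140682220459, 13.81717586517334), 25.5552921295166) 54.759861778511286
[0.42689263 0.2751611  0.12525366] [-0.65083462 -0.59103788  0.07019406] 16.1
tool-force [ 0.7  0.6 -0.2] 16.15 0.03405781133305597 0.0
shift units [-0.008  0.01   0.   ] mm [-2.1  2.6  0.1]
turn units [-0.001 -0.004 -0.001] [-0.  -0.1 -0. ]
```

Released, the plug sits home: its flange is 12.5 mm above the rim and the stem top is at about 54.5 mm. Next I regrip and ease it up for the rock.

Emit:
jog_arm --increments '[0,0,0,0,0,0,0,0,0,0,0,0,0,0,0,0,0,0,0,0,0,0,0,0,0,0,0,0]' --newtons 60

```text
clock: 16.55
position: [0.4269, 0.2753, 0.1255]
tool_rot: [-0.084, 0.962, 0.258, -0.023]
force: [-0.7, 1.6, 2.0]
grip_width: 0.0186
grasp_force: 58.5
```

```bash
python3 st.py
```

```text
tool-force [ 0.4  2.4 -0.9] 16.55 0.018611477064335188 58.50381910800934
shift units [-0.008  0.009  0.001] mm [-2.   2.3  0.2]
turn units [ 0.    -0.003 -0.001] [ 0.  -0.1 -0. ]
```

Emit:
jog_arm --increments '[0,0,0,0,0,-0.006,0,0,0,0,0,0,-0.01,0,0,0,0,0,0,-0.012,0,0,0,0,0,0,0,0,0,0,0,0,0,0,0]'

```text
clock: 17.05
position: [0.4276, 0.2715, 0.1312]
tool_rot: [-0.084, 0.962, 0.257, -0.024]
force: [-0.3, 0.4, -4.1]
grip_width: 0.0191
grasp_force: 58.6
```

```bash
python3 st.py; python3 plug.py
```

```text
tool-force [ 0.2 -1.7  3.8] 17.05 0.01907635628817594 58.55979681015015
shift units [-0.008  0.011  0.028] mm [-2.1  2.8  7.1]
turn units [-0.001 -0.003 -0.002] [-0.  -0.1 -0.1]
flange top above mouth [18.8 19.7 21. ] 4295 rim z 0.4109626693043521 4410
flange tilt x,y deg [-5.5  0.1] z0 22.3
stem top ((-0.14171946048736572, -1.783478021621704), 10.37070369720459) 61.558144992255315
[0.42757229 0.27148801 0.13124276] [-0.29321943  0.39308067 -4.11030913] 17.05
```

Emit:
jog_arm --increments '[0.049,0,0,0,0.004,0,0,0.049,0,0,0,0.004,0,0,0.049,0,0,0,0.004,0,0,0.049,0,0,0,0.004,0,0,0.049,0,0,0,0.004,0,0,0.049,0,0,0,0.004,0,0,0,0,0,0,0,0,0,0,0,0,0,0,0,0,0,0,0,0,0,0,0]'

```text
clock: 18.0
position: [0.4266, 0.2772, 0.1342]
tool_rot: [-0.086, 0.979, 0.183, -0.017]
force: [-0.4, 2.5, -3.0]
grip_width: 0.0181
grasp_force: 58.8
```

```bash
python3 st.py
cat >> plug.py <<'E'
# stem axis direction in the tool y-z plane from red side points: mid columns per height
q=red[red[:,2]<np.percentile(red[:,2],90)-4];
zz=[];yy=[]
for z0 in np.arange(q[:,2].min()+2,q[:,2].max(),3):
    w=q[abs(q[:,2]-z0)<1.5]
    if len(w)>20: zz.append(z0);yy.append((w[:,1].min()+w[:,1].max())/2)
if len(zz)>2: print("stem lean in y deg",np.degrees(np.arctan(np.polyfit(zz,yy,1)[0])).round(1))
E
python3 plug.py
```

```text
tool-force [-0.1  1.3  3.7] 18.0 0.01812294743314905 58.78917217254639
shift units [-0.008 -0.01   0.029] mm [-2.  -2.6  7.3]
turn units [-0.293 -0.003 -0.001] [-8.8 -0.1 -0. ]
flange top above mouth [17.  19.8 23.5] 4378 rim z 0.3924239561464697 4323
flange tilt x,y deg [-6.4 -6. ] z0 22.7
stem top ((-0.2514370083808899, 6.504791259765625), 10.475852012634277) 61.023989042851
[0.4266302  0.27719258 0.13420163] [-0.35798691  2.50452831 -3.00078127] 18.0
stem lean in y deg 8.6
```

Emit:
jog_arm --increments '[-0.049,0,0,0,-0.004,0,0,-0.049,0,0,0,-0.004,0,0,-0.049,0,0,0,-0.004,0,0,-0.049,0,0,0,-0.004,0,0,-0.049,0,0,0,-0.004,0,0,-0.049,0,0,0,-0.004,0,0,0,0,0,0,0,0,0,0,0,0,0,0,0,0]'

```text
clock: 18.85
position: [0.4276, 0.2714, 0.1314]
tool_rot: [-0.084, 0.962, 0.257, -0.023]
force: [0.4, 0.2, -3.4]
grip_width: 0.0187
grasp_force: 58.8
```

Emit:
jog_arm --increments '[0,0,0,0,0,0.012,0,0,0,0,0,0,0.008,0,0,0,0,0,0,0.004,0,0,0,0,0,0,0,0,0,0,0,0,0,0,0]'

```text
clock: 19.35
position: [0.4269, 0.2747, 0.1263]
tool_rot: [-0.084, 0.962, 0.258, -0.024]
force: [0.7, -0.5, -3.5]
grip_width: 0.0189
grasp_force: 58.8
```

```bash
python3 st.py
```

```text
tool-force [-0.6 -2.3  2.7] 19.35 0.018880530831228582 58.8426411151886
shift units [-0.008  0.01   0.005] mm [-2.1  2.4  1.2]
turn units [-0.001 -0.004 -0.001] [-0.  -0.1 -0. ]
```

One more millimetre down, then release and retreat along the bore's axis.

Emit:
jog_arm --increments '[0,0,0,0,0,0.004,0,0,0,0,0,0,0,0,0,0,0,0,0,0,30,0,0,0,0,0,0,40,0,0,0,0,0,0,60,0,0,0,0,0,0,60,0,0,0,0,0,0,60]'

```text
clock: 20.05
position: [0.427, 0.2751, 0.1256]
tool_rot: [-0.084, 0.962, 0.258, -0.023]
force: [0.7, 0.9, -0.3]
grip_width: 0.0515
grasp_force: 0.0
```

Emit:
jog_arm --increments '[0,0,0,0,0,-0.03,60,0,0,0,0,0,-0.06,60,0,0,0,0,0,-0.1,60,0,0,0,0,0,-0.1,60,0,0,0,0,0,-0.1,60,0,0,0,0,0,-0.05,60,0,0,0,0,0,0,60,0,0,0,0,0,0,60,0,0,0,0,0,0,60,0,0,0,0,0,0,60]'

```text
clock: 21.05
position: [0.4362, 0.2212, 0.2198]
tool_rot: [-0.084, 0.962, 0.258, -0.024]
force: [-0.0, 1.3, 0.2]
grip_width: 0.0512
grasp_force: 0.0
```

```bash
python3 plug.py
python3 - <<'E'
from h import *
t=cap("top");s=cap("side");w=cap("wrist")
a=cv2.resize(t["pixels"][170:300,140:530],(780,260));b=cv2.resize(s["pixels"][190:340,280:400],(240,300));c=cv2.resize(w["pixels"],(400,300))
im=np.zeros((560,780,3),np.uint8);im[:260]=a;im[260:,:240]=b;im[260:,260:660]=c
cv2.imwrite("pics/end.png",cv2.cvtColor(im,4))
E
```

```text
flange top above mouth [11.9 12.8 13.7] 2917 rim z 0.3644135659372898 2032
flange tilt x,y deg [-0.   0.1] z0 12.9
stem top ((0.35204875469207764, -1.2746740579605103), 9.781023979187012) 54.65973411358854
[0.43618858 0.22122839 0.21976584] [-0.010534    1.34461666  0.23430296] 21.05
stem lean in y deg -2.4
```

View pics/end.png

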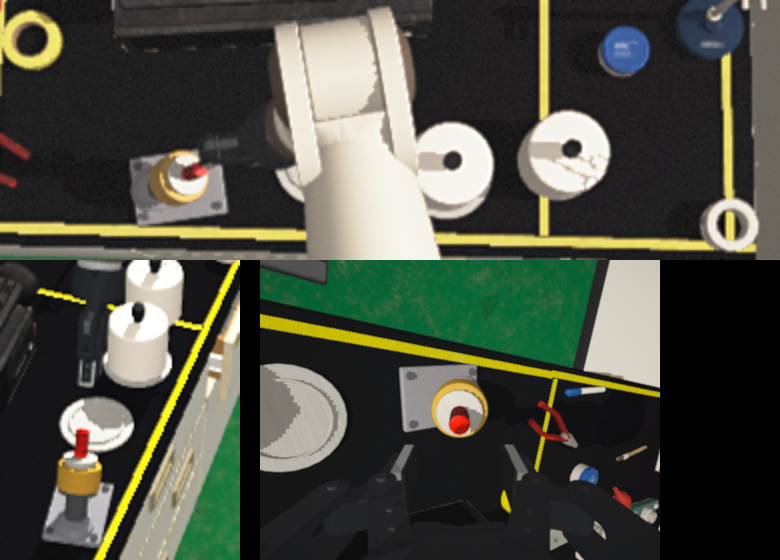

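The picture shows the plug seated in the cup (wrist crop (460,410)), cover A upright on clear worktop at (565,152), cover B untouched, the tape and nut in place, and the gripper clear.

```bash
python3 -c "from rig import env; print(env.hand_in())"
```

```text
the job is handed in; nothing more can be done
None
```

The job is handed in: the plug was under the first cover I lifted (now upright on clear worktop), and it was seated, rocked about 8.6° after easing it up 7 mm, then released fully home in the cup; the other cover (weight under it), the tape roll and the ring nut were not touched.

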